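Work a stuck locating block out of its holder

ROBOT

A 6-joint arm with a two-finger parallel gripper is mounted at the origin on a cart in front of the work surface, level with it; the furniture and walls round the work are solid. World frame = base frame: x ahead of the robot, y to its left, z up, the work surface at z = 0. Lengths are in mm, angles in rad, forces in N, time in s.
With the tool pointing down it reaches from about 300 to 825 mm from the base axis. Payload 5.4 kg.
Tool frame: the origin (TCP) lies midway between the tips of the shut fingers; the grasp point (between the pads) lies 19 mm behind it; z points along the fingers, y is the line along which they close (so a half turn about z gives the same grasp; the last joint's range is limited). The gripper opens to 92 mm and grips with 3 to 60 N. Pads are 20 mm wide; open, the fingers measure 128 mm over their backs; the gripper's body (75 mm by 189 mm) begins 69 mm behind the grasp point.
Start: joints at [-1.424, 0.158, 1.597, -0, 1.386, -0.21], TCP at [200.81, -538.778, 214.601] pointing down, gripper open.
Joint ranges: [-2.91, 2.91], [-0.94, 2.29], [0.18, 2.7], [-1.29, 4.43], [0.17, 2.64], [-3, 3]. Speed limits (rad/s): [2.57, 2.57, 3.14, 3.14, 3.14, 3.14].

INTERFACE

Orientations are given as a rotation vector (axis times angle).
In Python, from workcell import * gives the robot as it stands. The module is installed in compiled form; this text tells all that it offers.
- The arm moves only by the tool move_arm, never from a script. Its argument "increments" is a list of rows, each an object with "angular": the turn, a rotation vector about the tool's x, y, z normalised to -1 to 1, where 1 is 2 rad, a list of three; "offset": the shift along the tool's x, y, z normalised to -1 to 1, where 1 is 50 cm, a list of three; "grip": the opening, from 0 (shut) to 1 (fully open). In form: [{"angular": [wx, wy, wz], "offset": [tx, ty, tz], "grip": grip}, ...]. A call has 1 to 20 rows; each row is the pose to reach, as a shift and turn from the pose commanded when the call began, along the tool's axes at that moment; what a row does not reach only later rows make up. A row lasts 1/10 s, in which the tool goes at most 50 mm and 8.59 degrees, less where a joint would pass 70% of its speed; a pose out of reach is approached as far as the arm can. A call with a number of a shift or a turn outside -1 to 1 is refused whole. A call with a gripper value outside its range is refused whole. The fingers move at their own pace and stop on an object; the grip force is fixed at half the most. Time passes only in rows, so rows that repeat a pose let the fingers close. It gives the time, the measured TCP pose, the force, the opening and the grip force at its end, in the units of the state.
- read_state(): the state, without advancing time (a new reading comes with each control period).
- capture(name): name is "scene" or "top"; returns a dict with "pixels" (400x640x3 uint8, red, green, blue), "camera_matrix" (3x3 intrinsics, pixels), "world_from_camera" (4x4, takes a point from camera to world coordinates). Camera axes: x right, y down, z forward; pixel columns grow to the right and rows downward; lengths in mm; the calibration is good to about 2 mm. A picture is of the moment at which its call begins. There is no depth.
- close_job(): hands the job in; it is judged then, once.
Trained networks look in a picture, given as the dict that the camera call returned (one of the last four; its "shot" number tells which), for a name from the list of things; names that differ only in an ending like _2 or _b are one class to them, and where a whole thing is asked for, a point or a joint stands for the part that bears it (a point fixed in the world has none). Each returns a list of dicts, best first, with "confidence" (0 to 1); they miss things now and then, are a little off and sometimes report something else, mostly with a low value. They report only what shows in the picture. A call takes as long as a camera call. They do not tell look-alikes from the thing itself.
- regions_of(picture, label): "pixels" (400x640 bool, what is visible of it) and "rect" ([left, top, right, bottom] in pixels, round what is visible of it).
The state is a dict: "time": time; "q": joint angles; "qd": joint speeds; "joint_efforts": joint torques, N m; "tool_pos": TCP position; "eef_rot": TCP orientation; "contact_force": force on the tool from outside, world axes, zero at the start; "torque": the same for the moment, N m; "finger_gap": finger opening in mm; "grasp_force": force on a finger pad.
Only numpy, scipy, OpenCV 4.12 (cv2) and the standard library are available. Lean on these libraries where they do the work, as an engineer would, in place of code of your own. Each camera call takes 0.05 s, during which the arm holds its last target. There are 200 camera calls.

TASK

The hardwood locating block is stuck in its steel holder and the grey polishing stick lies on the holder in its way: first put the stick into the open drawer of the small cabinet, lying flat on the drawer's floor. Then, keeping its foot down in the pocket, rock the block from side to side, all the way both ways toward the two keeper housings, until both stiff keepers are pushed back and it comes free, and lift it straight up until its foot is just clear of the tops of the housings (2 to 4 cm above them). Leave the other things on the counter where they are, and finish while holding the block still and upright there, over its holder, touching nothing but the gripper.

Things in the scene. Friction and masses are not known exactly. Their poses are not given: they have to be found in the camera images.
- holder: Fixed steel holder. Origin: centre of its underside, z up. Base 94 (x) x 150 (y) x 10 mm. In the middle a shallow pocket (floor at z = 10 mm, walls to 24 mm) takes the block's foot with 1 to 2 mm play. On its +y (left) and -y (right) sides stand two grey keeper housings, 70 mm long in x, from y = 24 to 66 mm and -24 to -66 mm, flat tops at z = 84 mm.
- rock_line (a point): Point on the line, parallel to the holder's x axis, about which the block rocks (holder's middle, 22 mm above its underside). The block can tilt about 0.18 rad to either y side, until it meets the upper inner edge of a housing; the full tilt each way is needed.
- block: Loose hardwood block, 60 (x) x 24 (y) x 122 (z) mm, about 0.22 kg, upright in the pocket, axes parallel to the holder's. Origin: centre of its underside. Foot rounded about x, radius 12 mm. Each y side has a 6 mm deep notch all along, 52 to 66 mm above the origin, that a keeper enters: after 3 mm of lift the keepers stop a straight pull rigidly. Do not pull while rocking.
- block_grip (a point): On the block, 105 mm above its underside, in its middle: grip here across the 24 mm thickness (fingers closing along the block's y axis). The block stands above the housings from 74 mm up; keep the fingertips some 10 mm above the housings, as they sink 5 mm when it is tilted.
- keeper_left (a joint): Left (+y) keeper: flat steel tongue, 40 mm wide, 6 mm thick, sliding along the holder's y axis; stays where pushed (friction about 7 N, no spring). 0: its tip is 5 mm inside the block's left notch; grows to at most 0.0125 m as it goes back into its housing. A full rock to the left brings it to about 0.008. The upright block passes it from about 0.005.
- keeper_right (a joint): Right (-y) keeper, the mirror image of the left one: 0 = 5 mm in the block's right notch, about 0.008 after a full rock to the right, block passes from about 0.005.
- stick: Loose grey-green square stick, 22 (x) x 70 (y) x 22 (z) mm, 0.05 kg. Origin: centre of its underside; y along its length. It starts lying flat on top of either the left or the right housing, roughly along the holder's y axis, one end close to or at the block, the other overhanging outward by 20 to 30 mm.
- drawer_floor (a point): Centre of the floor inside the cabinet's drawer; x points into the cabinet, z up. Inside 145 (x) x 118 (y) mm; walls rise 26 mm above the floor, front panel about 38 mm. Only the part from the front panel to the cabinet's front edge is open from above. The cabinet is fixed, 190 x 160 mm, 70 mm high.
- drawer_front (a point): Middle of the inner side of the drawer's front panel, at floor height. From here inward along drawer_floor's x axis the drawer is open from above for a length equal to the drawer's joint value (the first 6 mm are the drawer's own wall).
- cabinet_drawer0 (a joint): Drawer opening: 0 shut, grows as it slides out toward the robot; it starts at 0.10 to 0.12 m and stays where it is left.
- pigment_jar: Small round jar, 39 mm across, 46 mm high. Bystander, to be left alone. Origin: centre of its underside.
- ink_tin: Round ink tin, 61 mm across, 46 mm high. Bystander, to be left alone. Origin: centre of its underside.
- tape_roll: Roll of masking tape lying flat, 93 mm across, 24 mm high. Bystander, to be left alone. Origin: centre of its underside.
There are look-alikes about, which are no part of the job. Of the things shaped like the block, the wooden one is meant.

How it is judged:
By the outcome, as a careful person would: the job done as asked, in the order asked, and still so for the second after the job is handed in, while the arm keeps its last pose, push and grip.
It also fails if it takes over 48 s, if anything falls off the work surface, if the arm or the gripper's body presses on something with over 40 N, if the wrist force passes 120 N, or if a joint passes its speed limit or range.

## Working session

There is one attempt and no reset: what is moved stays moved. The work goes in short steps, Python scripts to look and compute and a tool call to move; the robot and the scene stay as the last step left them, time stands still between calls to the robot, and variables do not carry over. Pictures are saved under pics/ and viewed, at most 10 in all, crops included, and the job is handed in when it is done.

Besides the shell and the picture viewer there is one more tool, called after "Request:" in YAML: its name, and indented under it one key for each argument. move_arm: Moves the arm, as the interface text tells. Its arguments: {"type":"object","properties":{"increments":{"type":"array"}},"required":["increments"]}

```bash
mkdir -p pics
python3 - <<'E'
from workcell import *
import cv2,numpy as np,pickle
s=read_state();print({k:np.round(v,3) for k,v in s.items()})
for n in("scene","top"):
    p=capture(n);cv2.imwrite(f"pics/{n}0.png",p["pixels"][:,:,::-1])
    print(n,np.round(p["camera_matrix"],1).tolist(),np.round(p["world_from_camera"],3).tolist())
    d={'p':p}
    for l in["holder","block","stick","drawer_floor","pigment_jar","ink_tin","tape_roll","keeper_left"]:
        try:
            r=regions_of(p,l);d[l]=r
            for a in r: print(l,round(a["confidence"],2),a["rect"],int(a["pixels"].sum()))
        except Exception as e: print(l,e)
    pickle.dump(d,open(f"{n}0.pkl","wb"))
E
```

```text
{'time': np.float64(0.0), 'q': array([-1.424,  0.159,  1.598, -0.   ,  1.386, -0.21 ]), 'qd': array([ 0.   , -0.001, -0.002, -0.002,  0.001, -0.001]), 'joint_efforts': array([-1.0000e-03, -3.8558e+01, -3.2211e+01,  7.0000e-02,  3.8000e-02,
       -0.0000e+00]), 'tool_pos': array([ 200.706, -538.163,  213.623]), 'eef_rot': array([-3.09 , -0.557, -0.   ]), 'contact_force': array([ 0.69 , -0.407, -0.39 ]), 'torque': array([ 0.009, -0.003, -0.017]), 'grasp_force': np.float64(0.0), 'finger_gap': np.float64(91.833)}
scene [[370.9, 0.0, 324.3], [0.0, 370.9, 200.6], [0.0, 0.0, 1.0]] [[-0.881, 0.346, -0.323, 882.267], [0.473, 0.672, -0.57, 824.031], [0.02, -0.655, -0.756, 814.163], [0.0, 0.0, 0.0, 1.0]]
holder 0.97 [349.8, 182.7, 406.7, 245.0] 1780
block 0.81 [326.1, 153.7, 340.9, 196.0] 564
block 0.55 [366.1, 179.3, 391.5, 221.2] 525
stick 0.73 [387.0, 188.4, 413.3, 214.0] 330
stick 0.66 [236.9, 209.5, 265.3, 237.3] 550
stick 0.39 [269.8, 125.3, 322.5, 170.4] 1601
drawer_floor 0.88 [269.9, 129.3, 322.2, 170.6] 1560
pigment_jar 0.56 [272.3, 204.7, 291.0, 224.1] 246
ink_tin 0.71 [238.0, 211.5, 261.6, 237.3] 575
tape_roll 0.61 [412.6, 251.8, 456.8, 288.7] 935
tape_roll 0.53 [345.6, 182.8, 405.8, 246.2] 1794
tape_roll 0.21 [238.2, 210.4, 264.1, 241.9] 553
keeper_left 0.37 [383.8, 204.2, 388.1, 208.2] 23
top [[473.7, 0.0, 312.5], [0.0, 473.7, 209.7], [0.0, 0.0, 1.0]] [[-0.027, -0.981, 0.19, 349.655], [-0.999, 0.03, 0.012, 271.812], [-0.017, -0.189, -0.982, 1217.721], [0.0, 0.0, 0.0, 1.0]]
holder 0.72 [261.1, 237.4, 329.9, 293.5] 1680
block 0.71 [280.4, 249.2, 303.5, 279.1] 335
block 0.69 [344.3, 222.6, 366.6, 256.1] 412
stick 0.88 [262.2, 271.4, 294.4, 283.4] 313
pigment_jar 0.73 [333.4, 167.6, 347.8, 185.7] 222
ink_tin 0.83 [330.9, 131.9, 349.6, 157.3] 507
tape_roll 0.76 [194.2, 267.9, 232.3, 300.3] 855
tape_roll 0.7 [395.9, 188.8, 459.3, 262.3] 3294
```

Run:
```python
import cv2
a=cv2.imread("pics/top0.png")[110:320,170:490]
cv2.imwrite("pics/topc.png",cv2.resize(a,(800,525),interpolation=cv2.INTER_CUBIC))
a=cv2.imread("pics/scene0.png")[110:300,220:473]
cv2.imwrite("pics/scenec.png",cv2.resize(a,(799,600),interpolation=cv2.INTER_CUBIC))
```

```text
(no output)
```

View pics/topc.png

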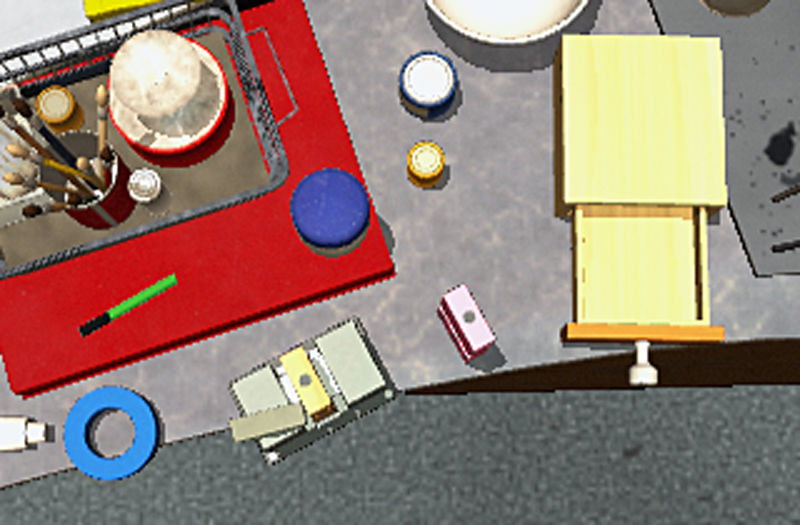

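View pics/scenec.png

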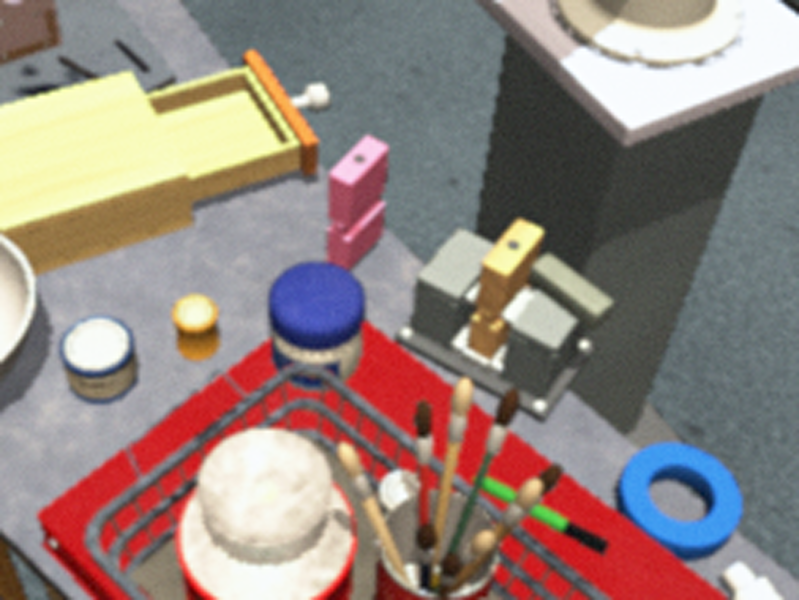

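The top view shows the wooden block in the holder at about (292,263) px and the stick on its left housing at about (277,278) px. The pink look-alike is at (356,240) and the open drawer at about (426,215). Next I'll fit the poses of the holder, stick and drawer.

```bash
cat > h.py <<'E'
import cv2,numpy as np,pickle
from scipy.optimize import minimize
def proj(p,X):
    T=np.linalg.inv(p["world_from_camera"]);c=np.atleast_2d(X)@T[:3,:3].T+T[:3,3]
    u=c@np.array(p["camera_matrix"]).T;return u[:,:2]/u[:,2:]
def ray(p,uv,z):
    K=np.array(p["camera_matrix"]);W=np.array(p["world_from_camera"])
    d=W[:3,:3]@np.linalg.solve(K,[uv[0],uv[1],1]);o=W[:3,3];return o+d*(z-o[2])/d[2]
def box(x0,x1,y0,y1,z0,z1):return np.array([[x,y,z] for x in(x0,x1) for y in(y0,y1) for z in(z0,z1)],float)
def place(B,v,z=0):
    c,s=np.cos(v[2]),np.sin(v[2]);R=np.array([[c,-s,0],[s,c,0],[0,0,1]]);return B@R.T+[v[0],v[1],z]
HB=[box(-47,47,-75,75,0,10),box(-35,35,24,66,10,84),box(-35,35,-66,-24,10,84)]
BB=[box(-30,30,-12,12,10,132)]
def sil(p,boxes,S=8):
    m=np.zeros((400*1,640*1),np.uint8)
    for b in boxes:
        h=cv2.convexHull(proj(p,b).astype(np.float32))[:,0]
        cv2.fillConvexPoly(m,np.round(h*256).astype(np.int32),255,cv2.LINE_AA,8)
    return m/255.
E
cat > f.py <<'E'
from h import *
D={n:pickle.load(open(n+"0.pkl","rb")) for n in("scene","top")}
P={n:D[n]['p'] for n in D}
print("block top c",ray(P['top'],(292,263),132))
bs={'top':0,'scene':1}
tgt={n:(D[n]['holder'][0]['pixels']|D[n]['block'][bs[n]]['pixels']|D[n]['stick'][0]['pixels']) for n in D}
tb={n:D[n]['block'][bs[n]]['pixels'] for n in D}
ts={n:D[n]['stick'][0]['pixels'] for n in D}
c0=ray(P['top'],(292,263),132)
def cost(v):
    B=[place(b,v) for b in HB+BB]+[place(box(-11,11,-35,35,84,106),v[3:])]
    e=0
    for n in D:
        e+=np.abs(sil(P[n],B)-tgt[n]).sum()
    # stick
        e+=np.abs(sil(P[n],B[-1:])-ts[n]).sum()*(1 if n=='top' else .3)
    e+=np.abs(sil(P['top'],B[3:4])*(1-ts['top'])-tb['top']).sum()*.3
    return e
s0=ray(P['top'],(278,277.5),106)
v0=np.r_[c0[:2],.35,s0[:2],.2]
best=None
for dy in(.2,.35,.5):
    w=v0.copy();w[2]=dy
    sim=np.vstack([w]+[w+d for d in np.diag([8,8,.1,8,8,.1])])
    r=minimize(cost,w,method='Nelder-Mead',options=dict(initial_simplex=sim,maxiter=900,xatol=.02,fatol=.5))
    print(r.fun,np.round(r.x,3))
    if best is None or r.fun<best.fun:best=r
np.save("pose.npy",best.x)
v=best.x
def over(n,x0,y0,w,h,S):
    im=cv2.resize(P[n]['pixels'][y0:y0+h,x0:x0+w,::-1],None,fx=S,fy=S,interpolation=cv2.INTER_CUBIC)
    def dr(X,c):
        q=(proj(P[n],X)+.5-[x0,y0])*S
        for i in range(8):
            for j in(1,2,4):
                if not i&j: cv2.line(im,tuple(np.int32(q[i])),tuple(np.int32(q[i|j])),c,1)
    for b in HB:dr(place(b,v),(0,0,255))
    dr(place(BB[0],v),(255,0,0));dr(place(box(-11,11,-35,35,84,106),v[3:]),(0,180,0));return im
a=over('top',250,225,90,75,4.4);b=over('scene',340,170,90,75,4.4)
c=cv2.resize(P['top']['pixels'][180:270,385:475,::-1],None,fx=3,fy=3,interpolation=cv2.INTER_CUBIC)
d=cv2.resize(P['scene']['pixels'][120:180,250:350,::-1],None,fx=4.,fy=4.,interpolation=cv2.INTER_CUBIC)
im=np.zeros((600,800,3),np.uint8);im[:330,:396]=a;im[:330,400:796]=b;im[330:600,:270]=c;im[330:570,280:680]=d
cv2.imwrite("pics/ov.png",im)
E
python3 f.py
```

```text
block top c [436.63334545 335.15841195 132.        ]
427.9886274509804 [4.39038e+02 3.37004e+02 4.71000e-01 4.04613e+02 3.72888e+02 2.06000e-01]
427.93490196078426 [4.38875e+02 3.37064e+02 4.72000e-01 4.04509e+02 3.72867e+02 2.04000e-01]
428.6376470588236 [4.38871e+02 3.37061e+02 4.71000e-01 4.04481e+02 3.72669e+02 2.05000e-01]
```

View pics/ov.png

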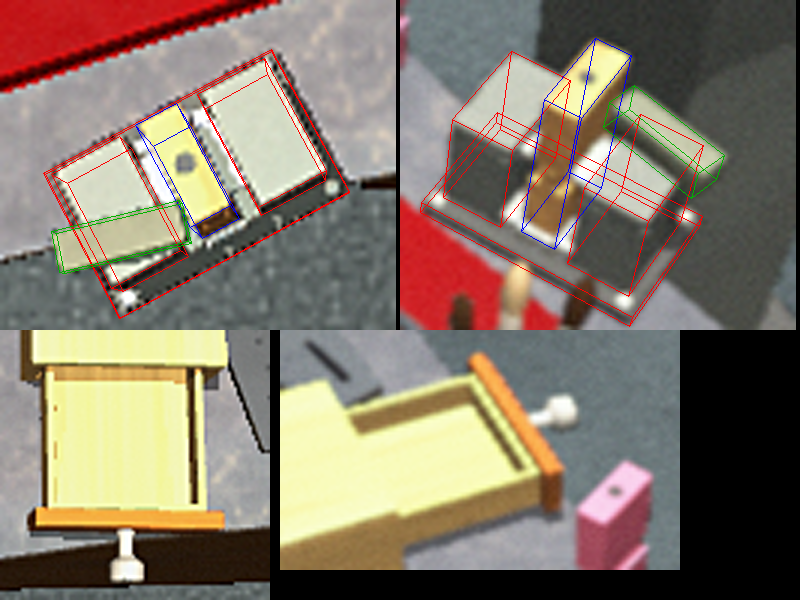

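The overlay fits the holder, block and stick within about 1 px. The drawer's front panel is visible at about (397..460, 241) px in the top view. Next is the drawer geometry.

```bash
cat > dr.py <<'E'
from h import *
from scipy.optimize import least_squares
D={n:pickle.load(open(n+"0.pkl","rb")) for n in("scene","top")}
P={n:D[n]['p'] for n in D}
C=[ray(P['top'],q,70) for q in [(395.2,191.2),(459.6,192.4),(458,124.8),(395.2,124.8)]]
print(np.round(C,1).tolist(),[round(float(np.linalg.norm(C[i]-C[(i+1)%4])),1) for i in range(4)])
def tri(a,b):
    f=lambda X:np.r_[proj(P['top'],X)[0]-a,proj(P['scene'],X)[0]-b]
    r=least_squares(f,[400,-50,40]);return np.round(r.x,1),np.round(r.fun,1)
# panel outer top edge: top-view lower-left/right ; scene outer corners
print(tri((396,245.5),(322,153.5)),tri((460,246),(301.5,126)))
g=lambda q,z:np.round(ray(P['top'],q,z),1)
for z in(40,46,52):print(z,g((396,240),z),g((460,241),z))
# colour profile along the column 427 (top view)
for r in range(186,256):print(r,P['top']['pixels'][r,427].tolist(),end=';')
print()
for c in range(390,466):print(c,P['top']['pixels'][220,c].tolist(),end=';')
E
python3 dr.py
```

```text
[[611.8, 79.5, 70.0], [603.8, -78.9, 70.0], [779.8, -89.9, 70.0], [785.1, 69.1, 70.0]] [158.7, 176.3, 159.2, 173.7]
(array([477.2,  84.5,  59.3]), array([-0.2,  0.3, -0.4, -0.1])) (array([471.6, -72.7,  52.4]), array([-0.4,  0.6, -0.9, -0.3]))
40 [493.8  80.   40. ] [486.7 -78.5  40. ]
46 [493.1  80.9  46. ] [486.  -76.7  46. ]
52 [492.4  81.9  52. ] [485.3 -75.   52. ]
186 [244, 247, 165];187 [243, 246, 164];188 [244, 246, 165];189 [246, 249, 166];190 [255, 255, 177];191 [148, 148, 75];192 [180, 135, 71];193 [226, 178, 96];194 [226, 181, 98];195 [225, 178, 94];196 [220, 166, 82];197 [244, 252, 177];198 [245, 249, 181];199 [243, 247, 177];200 [244, 246, 175];201 [244, 246, 178];202 [244, 246, 178];203 [244, 246, 178];204 [244, 246, 177];205 [244, 246, 176];206 [244, 246, 179];207 [243, 246, 177];208 [244, 247, 182];209 [243, 246, 178];210 [243, 246, 179];211 [243, 245, 175];212 [244, 246, 177];213 [243, 246, 176];214 [244, 246, 177];215 [243, 246, 176];216 [244, 246, 177];217 [244, 246, 179];218 [243, 246, 175];219 [244, 246, 177];220 [244, 247, 178];221 [244, 246, 177];222 [243, 246
[... 1469 characters left out ...]
, 168];431 [243, 245, 169];432 [244, 246, 170];433 [243, 246, 173];434 [243, 246, 175];435 [243, 246, 176];436 [243, 246, 170];437 [243, 246, 159];438 [244, 246, 158];439 [243, 246, 155];440 [244, 246, 162];441 [244, 246, 179];442 [244, 246, 182];443 [243, 246, 182];444 [243, 245, 177];445 [244, 246, 178];446 [248, 252, 193];447 [255, 255, 205];448 [67, 37, 16];449 [72, 48, 22];450 [138, 123, 63];451 [255, 255, 187];452 [254, 255, 169];453 [194, 194, 173];454 [166, 163, 170];455 [167, 168, 169];456 [169, 171, 171];457 [176, 174, 176];458 [183, 178, 178];459 [182, 180, 179];460 [177, 178, 175];461 [176, 176, 176];462 [171, 173, 172];463 [181, 181, 175];464 [189, 185, 176];465 [176, 176, 173];
```

```bash
cat > m.py <<'E'
import numpy as np,json,sys
from scipy.spatial.transform import Rotation as Ro
from workcell import read_state
def Rt(psi,th=0,hx=None):
    c,s=np.cos(psi),np.sin(psi);R=Ro.from_matrix(np.array([[-s,c,0],[c,s,0],[0,0,-1.]]).T if 0 else np.column_stack([[-s,c,0],[c,s,0],[0,0,-1.]]))
    return Ro.from_rotvec(th*np.array([np.cos(hx),np.sin(hx),0]))*R if th else R
def load():
    d=json.load(open("cmd.json"));return np.array(d[0]),Ro.from_rotvec(d[1])
def plan(T):
    "T: list of (pos, Rotation); prints rows in move units and stores the last as commanded"
    p,R=load()
    for q,S in T:
        o=np.round(R.inv().apply(np.array(q)-p)/500,4);a=np.round((R.inv()*S).as_rotvec()/2,4)
        print("ang",a.tolist(),"off",o.tolist())
    json.dump([(p+R.apply(o*500)).tolist(),(R*Ro.from_rotvec(a*2)).as_rotvec().tolist()],open("cmd.json","w"))
def st():
    s=read_state();p,R=load();m=Ro.from_rotvec(s["eef_rot"])
    print("t",round(float(s["time"]),2),"pos",np.round(s["tool_pos"],1),"err",np.round(s["tool_pos"]-p,1),"roterr",np.round((m*R.inv()).as_rotvec(),3),"F",np.round(s["contact_force"],1),"M",np.round(s["torque"],2),"gap",round(float(s["finger_gap"]),1),"gf",round(float(s["grasp_force"]),1),"q6",np.round(s["q"][5],2))
E
python3 - <<'E'
import json
json.dump([[200.81,-538.778,214.601],[-3.09,-0.557,0]],open("cmd.json","w"))
from m import *
p,R=load()
# exact rotation from q: psi=q1-q6
R=Rt(-1.424+.21);json.dump([list(p),R.as_rotvec().tolist()],open("cmd.json","w"));print(R.as_rotvec())
plan([((450,-100,215),Rt(-.6))])
plan([((404,374,215),Rt(.204)),((404,374,150),Rt(.204))])
E
```

```text
[3.09173309 0.55748626 0.        ]
ang [-0.0, -0.0, -0.307] off [0.7735, -0.6482, -0.0008]
ang [0.0, 0.0, -0.402] off [0.7305, -0.6112, 0.0]
ang [0.0, 0.0, -0.402] off [0.7305, -0.6112, 0.13]
```

Request:
move_arm:
  increments:
    - {"angular": [0,0,-0.307],"offset": [0.7735,-0.6482,-0.0008],"grip": 0.6}
    - {"angular": [0,0,-0.307],"offset": [0.7735,-0.6482,-0.0008],"grip": 0.6}
    - {"angular": [0,0,-0.307],"offset": [0.7735,-0.6482,-0.0008],"grip": 0.6}
    - {"angular": [0,0,-0.307],"offset": [0.7735,-0.6482,-0.0008],"grip": 0.6}
    - {"angular": [0,0,-0.307],"offset": [0.7735,-0.6482,-0.0008],"grip": 0.6}
    - {"angular": [0,0,-0.307],"offset": [0.7735,-0.6482,-0.0008],"grip": 0.6}
    - {"angular": [0,0,-0.307],"offset": [0.7735,-0.6482,-0.0008],"grip": 0.6}
    - {"angular": [0,0,-0.307],"offset": [0.7735,-0.6482,-0.0008],"grip": 0.6}
    - {"angular": [0,0,-0.307],"offset": [0.7735,-0.6482,-0.0008],"grip": 0.6}
    - {"angular": [0,0,-0.307],"offset": [0.7735,-0.6482,-0.0008],"grip": 0.6}
    - {"angular": [0,0,-0.307],"offset": [0.7735,-0.6482,-0.0008],"grip": 0.6}
    - {"angular": [0,0,-0.307],"offset": [0.7735,-0.6482,-0.0008],"grip": 0.6}
    - {"angular": [0,0,-0.307],"offset": [0.7735,-0.6482,-0.0008],"grip": 0.6}

```text
time: 2.2
tool_pos: [449.7, -101.0, 215.0]
eef_rot: [2.779, 1.464, -0.001]
contact_force: [-0.5, 0.1, 0.5]
finger_gap: 54.7
grasp_force: 0.0
```

Request:
move_arm:
  increments:
    - {"angular": [0,0,-0.402],"offset": [0.7305,-0.6112,0],"grip": 0.6}
    - {"angular": [0,0,-0.402],"offset": [0.7305,-0.6112,0],"grip": 0.6}
    - {"angular": [0,0,-0.402],"offset": [0.7305,-0.6112,0],"grip": 0.6}
    - {"angular": [0,0,-0.402],"offset": [0.7305,-0.6112,0],"grip": 0.6}
    - {"angular": [0,0,-0.402],"offset": [0.7305,-0.6112,0],"grip": 0.6}
    - {"angular": [0,0,-0.402],"offset": [0.7305,-0.6112,0],"grip": 0.6}
    - {"angular": [0,0,-0.402],"offset": [0.7305,-0.6112,0],"grip": 0.6}
    - {"angular": [0,0,-0.402],"offset": [0.7305,-0.6112,0],"grip": 0.6}
    - {"angular": [0,0,-0.402],"offset": [0.7305,-0.6112,0],"grip": 0.6}
    - {"angular": [0,0,-0.402],"offset": [0.7305,-0.6112,0],"grip": 0.6}
    - {"angular": [0,0,-0.402],"offset": [0.7305,-0.6112,0],"grip": 0.6}
    - {"angular": [0,0,-0.402],"offset": [0.7305,-0.6112,0],"grip": 0.6}
    - {"angular": [0,0,-0.402],"offset": [0.7305,-0.6112,0.13],"grip": 0.6}
    - {"angular": [0,0,-0.402],"offset": [0.7305,-0.6112,0.13],"grip": 0.6}
    - {"angular": [0,0,-0.402],"offset": [0.7305,-0.6112,0.13],"grip": 0.6}
    - {"angular": [0,0,-0.402],"offset": [0.7305,-0.6112,0.13],"grip": 0.6}

```text
time: 3.8
tool_pos: [404.8, 373.2, 151.0]
eef_rot: [1.985, 2.434, 0.001]
contact_force: [0.0, -0.6, 0.5]
finger_gap: 55.1
grasp_force: 0.0
```

Run:
```python
from m import *
st()
from h import *
from workcell import *
P={n:capture(n) for n in("top","scene")}
for n,(x0,y0,w,h) in {'top':(240,215,110,90),'scene':(330,130,110,110)}.items():
    cv2.imwrite(f"pics/{n}1.png",cv2.resize(P[n]['pixels'][y0:y0+h,x0:x0+w,::-1],None,fx=4,fy=4))
a=cv2.imread("pics/top1.png");b=cv2.imread("pics/scene1.png");im=np.zeros((440,800,3),np.uint8);im[:360,:400]=a[:,:400];im[:,400:]=b[:,:400]
cv2.imwrite("pics/c1.png",im)
```

```text
t 3.8 pos [404.8 373.2 151. ] err [ 0.8 -0.8  1. ] roterr [ 0.    -0.001 -0.002] F [ 0.  -0.6  0.5] M [-0.05 -0.1   0.01] gap 55.1 gf 0.0 q6 0.32
```

View pics/c1.png

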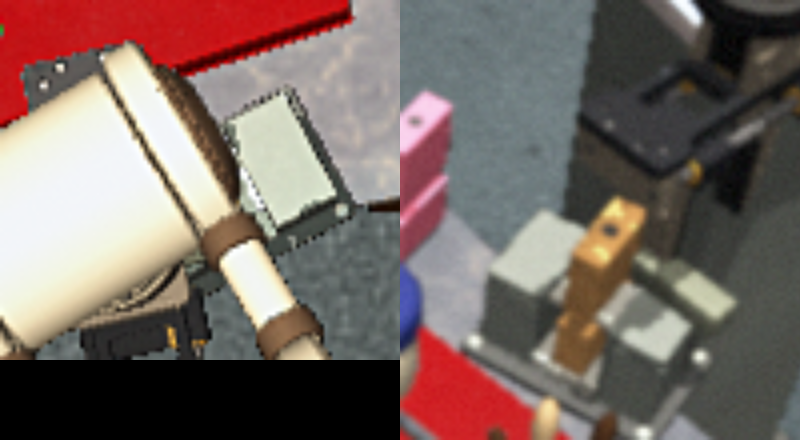

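The scene crop shows the gripper above the stick, whose outer end is at about (730,300), with the fingers clear of the block. I'll descend and grip.

Run:
```python
from m import *
plan([((404,374,100),Rt(.204)),((404,374,88.5),Rt(.204))])
```

```text
ang [0.0, 0.0, -0.0] off [0.0, -0.0, 0.1]
ang [0.0, 0.0, -0.0] off [0.0, -0.0, 0.123]
```

Request:
move_arm:
  increments:
    - {"angular": [0,0,0],"offset": [0,0,0.05],"grip": 0.6}
    - {"angular": [0,0,0],"offset": [0,0,0.09],"grip": 0.6}
    - {"angular": [0,0,0],"offset": [0,0,0.11],"grip": 0.6}
    - {"angular": [0,0,0],"offset": [0,0,0.12],"grip": 0.6}
    - {"angular": [0,0,0],"offset": [0,0,0.123],"grip": 0.6}
    - {"angular": [0,0,0],"offset": [0,0,0.123],"grip": 0.6}

```text
time: 4.5
tool_pos: [404.7, 374.4, 89.5]
eef_rot: [1.983, 2.436, 0.002]
contact_force: [-0.2, 0.2, 0.0]
finger_gap: 55.6
grasp_force: 0.0
```

Request:
move_arm:
  increments:
    - {"angular": [0,0,0],"offset": [0,0,0],"grip": 0}
    - {"angular": [0,0,0],"offset": [0,0,0],"grip": 0}
    - {"angular": [0,0,0],"offset": [0,0,0],"grip": 0}
    - {"angular": [0,0,0],"offset": [0,0,0],"grip": 0}
    - {"angular": [0,0,0],"offset": [0,0,0],"grip": 0}
    - {"angular": [0,0,0],"offset": [0,0,0],"grip": 0}

```text
time: 5.1
tool_pos: [404.1, 374.1, 88.7]
eef_rot: [1.984, 2.436, 0.0]
contact_force: [-0.7, -0.5, 0.8]
finger_gap: 21.7
grasp_force: 30.0
```

Run:
```python
from m import *
plan([((404,374,180),Rt(.204)),((552,1,180),Rt(-.05)),((552,1,50),Rt(-.05))])
```

```text
ang [0.0, 0.0, -0.0] off [0.0, -0.0, -0.183]
ang [0.0, 0.0, 0.127] off [-0.7905, 0.1387, -0.183]
ang [0.0, 0.0, 0.127] off [-0.7905, 0.1387, 0.077]
```

Request:
move_arm:
  increments:
    - {"angular": [0,0,0],"offset": [0,0,-0.08],"grip": 0}
    - {"angular": [0,0,0],"offset": [0,0,-0.183],"grip": 0}
    - {"angular": [0,0,0],"offset": [0,0,-0.183],"grip": 0}
    - {"angular": [0,0,0.127],"offset": [-0.7905,0.1387,-0.183],"grip": 0}
    - {"angular": [0,0,0.127],"offset": [-0.7905,0.1387,-0.183],"grip": 0}
    - {"angular": [0,0,0.127],"offset": [-0.7905,0.1387,-0.183],"grip": 0}
    - {"angular": [0,0,0.127],"offset": [-0.7905,0.1387,-0.183],"grip": 0}
    - {"angular": [0,0,0.127],"offset": [-0.7905,0.1387,-0.183],"grip": 0}
    - {"angular": [0,0,0.127],"offset": [-0.7905,0.1387,-0.183],"grip": 0}
    - {"angular": [0,0,0.127],"offset": [-0.7905,0.1387,-0.183],"grip": 0}
    - {"angular": [0,0,0.127],"offset": [-0.7905,0.1387,-0.183],"grip": 0}
    - {"angular": [0,0,0.127],"offset": [-0.7905,0.1387,-0.183],"grip": 0}
    - {"angular": [0,0,0.127],"offset": [-0.7905,0.1387,-0.183],"grip": 0}
    - {"angular": [0,0,0.127],"offset": [-0.7905,0.1387,-0.1],"grip": 0}
    - {"angular": [0,0,0.127],"offset": [-0.7905,0.1387,-0.02],"grip": 0}
    - {"angular": [0,0,0.127],"offset": [-0.7905,0.1387,0.05],"grip": 0}
    - {"angular": [0,0,0.127],"offset": [-0.7905,0.1387,0.077],"grip": 0}
    - {"angular": [0,0,0.127],"offset": [-0.7905,0.1387,0.077],"grip": 0}

```text
time: 6.9
tool_pos: [549.8, 2.7, 48.0]
eef_rot: [-2.271, -2.164, 0.004]
contact_force: [-0.2, 0.5, -0.3]
finger_gap: 22.0
grasp_force: 30.0
```

Run:
```python
from m import *
st()
from h import *
from workcell import *
P={n:capture(n) for n in("top","scene")}
im=np.zeros((480,800,3),np.uint8)
for k,(n,(x0,y0,w,h)) in enumerate({'top':(370,150,100,120),'scene':(250,90,100,120)}.items()):
    im[:,400*k:400*k+400]=cv2.resize(P[n]['pixels'][y0:y0+h,x0:x0+w,::-1],None,fx=4,fy=4)
cv2.imwrite("pics/c2.png",im)
```

```text
t 6.9 pos [549.8   2.7  48. ] err [-2.2  1.7 -2. ] roterr [0.001 0.005 0.002] F [-0.2  0.5 -0.3] M [-0.02 -0.07  0.04] gap 22.0 gf 30.0 q6 -0.17
```

View pics/c2.png

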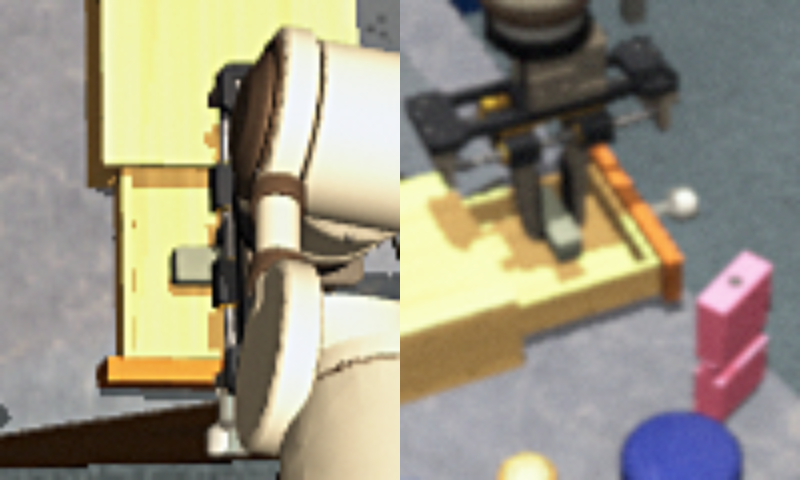

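The stick hangs over the middle of the drawer opening, at about (190,265) in the top crop. I'll lower it gently.

Request:
move_arm:
  increments:
    - {"angular": [0,0,0],"offset": [0,0,0.02],"grip": 0}
    - {"angular": [0,0,0],"offset": [0,0,0.036],"grip": 0}
    - {"angular": [0,0,0],"offset": [0,0,0.046],"grip": 0}
    - {"angular": [0,0,0],"offset": [0,0,0.05],"grip": 0}

```text
time: 7.4
tool_pos: [553.6, 0.8, 26.5]
eef_rot: [2.275, 2.164, 0.003]
contact_force: [-1.4, 1.4, 15.5]
finger_gap: 21.8
grasp_force: 30.0
```

Request:
move_arm:
  increments:
    - {"angular": [0,0,0],"offset": [0,0,0.004],"grip": 0}
    - {"angular": [0,0,0],"offset": [0,0,0.004],"grip": 0}

```text
time: 7.6
tool_pos: [555.9, 0.8, 26.6]
eef_rot: [2.273, 2.161, 0.008]
contact_force: [0.4, 2.5, 13.7]
finger_gap: 21.4
grasp_force: 30.0
```

Request:
move_arm:
  increments:
    - {"angular": [0,0,0],"offset": [0,0,0.003],"grip": 0}
    - {"angular": [0,0,0],"offset": [0,0,0.003],"grip": 0}

```text
time: 7.8
tool_pos: [557.2, 0.7, 26.5]
eef_rot: [2.271, 2.16, 0.011]
contact_force: [-0.7, 3.8, 20.4]
finger_gap: 21.8
grasp_force: 30.0
```

Request:
move_arm:
  increments:
    - {"angular": [0,0,0],"offset": [0,0,-0.008],"grip": 0}
    - {"angular": [0,0,0],"offset": [0,0,-0.008],"grip": 0}
    - {"angular": [0,0,0],"offset": [0,0,-0.008],"grip": 0.45}
    - {"angular": [0,0,0],"offset": [0,0,-0.008],"grip": 0.45}
    - {"angular": [0,0,0],"offset": [0,0,-0.008],"grip": 0.45}
    - {"angular": [0,0,0],"offset": [0,0,-0.008],"grip": 0.45}
    - {"angular": [0,0,0],"offset": [0,0,-0.03],"grip": 0.45}
    - {"angular": [0,0,0],"offset": [0,0,-0.1],"grip": 0.45}
    - {"angular": [0,0,0],"offset": [0,0,-0.2],"grip": 0.45}
    - {"angular": [0,0,0],"offset": [0,0,-0.3],"grip": 0.45}
    - {"angular": [0,0,0],"offset": [0,0,-0.31],"grip": 0.45}
    - {"angular": [0,0,0],"offset": [0,0,-0.31],"grip": 0.45}

```text
time: 9.0
tool_pos: [553.5, 0.7, 179.2]
eef_rot: [2.273, 2.162, 0.005]
contact_force: [0.1, -0.3, -0.2]
finger_gap: 41.6
grasp_force: 0.0
```

Run:
```python
from m import *
import json
p,R=load();z=50-.057*500+.31*500
json.dump([[p[0],p[1],z],R.as_rotvec().tolist()],open("cmd.json","w"))
st()
v=np.load("pose.npy");psi=v[2]-np.pi/2;print(v,psi)
plan([((v[0],v[1],177),Rt(psi)),((v[0],v[1],150),Rt(psi))])
```

```text
t 9.0 pos [553.5   0.7 179.2] err [ 1.5 -0.3  2.7] roterr [-0.001 -0.005  0.   ] F [ 0.1 -0.3 -0.2] M [-0.08 -0.06  0.04] gap 41.6 gf 0.0 q6 -0.17
[4.38875230e+02 3.37063721e+02 4.72191664e-01 4.04508885e+02
 3.72866689e+02 2.04360656e-01] -1.098604662981053
ang [0.0, 0.0, 0.5243] off [0.66, -0.2596, -0.001]
ang [0.0, 0.0, 0.5243] off [0.66, -0.2596, 0.053]
```

Request:
move_arm:
  increments:
    - {"angular": [0,0,0.5243],"offset": [0.66,-0.2596,-0.001],"grip": 0.5}
    - {"angular": [0,0,0.5243],"offset": [0.66,-0.2596,-0.001],"grip": 0.5}
    - {"angular": [0,0,0.5243],"offset": [0.66,-0.2596,-0.001],"grip": 0.5}
    - {"angular": [0,0,0.5243],"offset": [0.66,-0.2596,-0.001],"grip": 0.5}
    - {"angular": [0,0,0.5243],"offset": [0.66,-0.2596,-0.001],"grip": 0.5}
    - {"angular": [0,0,0.5243],"offset": [0.66,-0.2596,-0.001],"grip": 0.5}
    - {"angular": [0,0,0.5243],"offset": [0.66,-0.2596,-0.001],"grip": 0.5}
    - {"angular": [0,0,0.5243],"offset": [0.66,-0.2596,-0.001],"grip": 0.5}
    - {"angular": [0,0,0.5243],"offset": [0.66,-0.2596,-0.001],"grip": 0.5}
    - {"angular": [0,0,0.5243],"offset": [0.66,-0.2596,0.053],"grip": 0.5}
    - {"angular": [0,0,0.5243],"offset": [0.66,-0.2596,0.053],"grip": 0.5}
    - {"angular": [0,0,0.5243],"offset": [0.66,-0.2596,0.053],"grip": 0.5}

```text
time: 10.2
tool_pos: [438.1, 335.8, 148.6]
eef_rot: [3.054, 0.734, -0.006]
contact_force: [0.6, 0.1, 0.2]
finger_gap: 46.3
grasp_force: 0.0
```

Run:
```python
from m import *
st()
from h import *
from workcell import *
P={n:capture(n) for n in("top","scene")}
for r in regions_of(P["top"],"stick"):print(r["confidence"],r["rect"],np.argwhere(r["pixels"]).mean(0)[::-1])
im=np.zeros((480,800,3),np.uint8)
for k,(n,(x0,y0,w,h)) in enumerate({'top':(370,150,100,120),'scene':(330,120,100,120)}.items()):
    im[:,400*k:400*k+400]=cv2.resize(P[n]['pixels'][y0:y0+h,x0:x0+w,::-1],None,fx=4,fy=4)
cv2.imwrite("pics/c3.png",im)
```

```text
t 10.2 pos [438.1 335.8 148.6] err [-0.8 -1.3 -1.4] roterr [-0.002  0.003 -0.   ] F [0.6 0.1 0.2] M [-0.03  0.06  0.05] gap 46.3 gf 0.0 q6 1.53
0.83 [411.9, 207.1, 440.9, 222.8] [425.56349206 216.31746032]
```

View pics/c3.png

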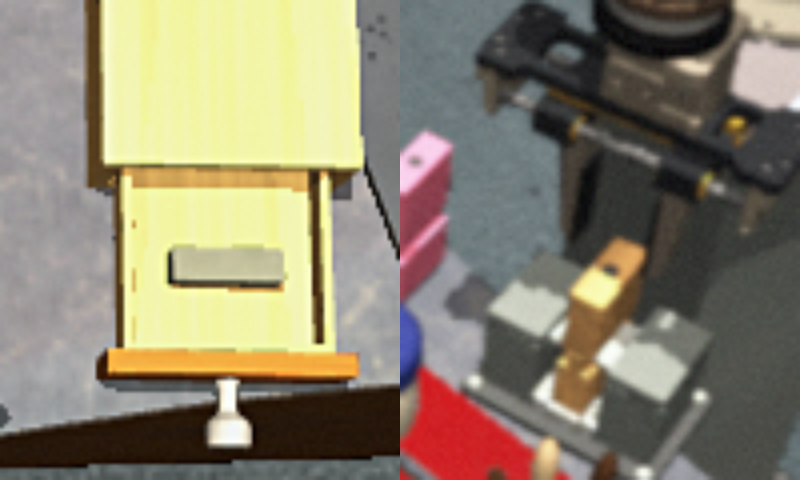

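The stick lies flat in the drawer at about (425,216) px in the full top view. The fingers straddle the block's top, so I'll descend.

Request:
move_arm:
  increments:
    - {"angular": [0,0,0],"offset": [0,0,0.05],"grip": 0.5}
    - {"angular": [0,0,0],"offset": [0,0,0.08],"grip": 0.5}
    - {"angular": [0,0,0],"offset": [0,0,0.1],"grip": 0.5}
    - {"angular": [0,0,0],"offset": [0,0,0.106],"grip": 0.5}
    - {"angular": [0,0,0],"offset": [0,0,0.106],"grip": 0.5}
    - {"angular": [0,0,0],"offset": [0,0,0.106],"grip": 0.5}

```text
time: 10.95
tool_pos: [439.4, 337.3, 97.8]
eef_rot: [-3.054, -0.735, -0.002]
contact_force: [0.2, 0.7, -0.6]
finger_gap: 45.9
grasp_force: 0.0
```

Run:
```python
from m import *
import json
p,R=load();json.dump([[p[0],p[1],97.],R.as_rotvec().tolist()],open("cmd.json","w"));st()
```

```text
t 10.95 pos [439.4 337.3  97.8] err [0.6 0.3 0.8] roterr [ 0.001 -0.001  0.   ] F [ 0.2  0.7 -0.6] M [-0.   -0.01 -0.03] gap 45.9 gf 0.0 q6 1.54
```

Request:
move_arm:
  increments:
    - {"angular": [0,0,0],"offset": [0,0,0],"grip": 0}
    - {"angular": [0,0,0],"offset": [0,0,0],"grip": 0}
    - {"angular": [0,0,0],"offset": [0,0,0],"grip": 0}
    - {"angular": [0,0,0],"offset": [0,0,0],"grip": 0}
    - {"angular": [0,0,0],"offset": [0,0,0],"grip": 0}
    - {"angular": [0,0,0],"offset": [0,0,0],"grip": 0}

```text
time: 11.55
tool_pos: [439.1, 337.2, 97.4]
eef_rot: [-3.054, -0.735, -0.001]
contact_force: [0.1, -0.5, 2.6]
finger_gap: 24.0
grasp_force: 30.0
```

Run:
```python
from m import *
st()
from workcell import capture
capture("top");st();capture("top");st()
```

```text
t 11.55 pos [439.1 337.2  97.4] err [0.3 0.1 0.4] roterr [ 0.    -0.001  0.   ] F [ 0.1 -0.5  2.6] M [-0.05  0.11 -0.04] gap 24.0 gf 30.0 q6 1.54
t 11.6 pos [439.1 337.2  97.4] err [0.2 0.1 0.4] roterr [ 0.    -0.001  0.   ] F [ 0.3 -0.8  3.5] M [-0.07  0.1   0.02] gap 23.8 gf 30.0 q6 1.54
t 11.65 pos [439.1 337.2  97.4] err [0.2 0.1 0.4] roterr [ 0.    -0.001 -0.   ] F [-0.4 -0.   2.7] M [0.02 0.08 0.03] gap 24.3 gf 30.0 q6 1.54
```

Request:
move_arm:
  increments:
    - {"angular": [0.0125,0,0],"offset": [0,0.0037,0],"grip": 0}
    - {"angular": [0.025,0,0],"offset": [0,0.0075,0.0002],"grip": 0}
    - {"angular": [0.0375,0,0],"offset": [0,0.0112,0.0004],"grip": 0}
    - {"angular": [0.05,0,0],"offset": [0,0.015,0.0007],"grip": 0}
    - {"angular": [0.0625,0,0],"offset": [0,0.0187,0.0012],"grip": 0}
    - {"angular": [0.075,0,0],"offset": [0,0.0224,0.0017],"grip": 0}
    - {"angular": [0.085,0,0],"offset": [0,0.0254,0.0022],"grip": 0}
    - {"angular": [0.09,0,0],"offset": [0,0.0269,0.0024],"grip": 0}
    - {"angular": [0.09,0,0],"offset": [0,0.0269,0.0024],"grip": 0}
    - {"angular": [0.09,0,0],"offset": [0,0.0269,0.0024],"grip": 0}

```text
time: 12.65
tool_pos: [444.7, 325.9, 96.0]
eef_rot: [-2.88, -0.691, 0.063]
contact_force: [-1.6, 3.4, 4.0]
finger_gap: 23.6
grasp_force: 30.0
```

```bash
cat >> m.py <<'E'
def tilt():
    s=read_state();v=np.load("pose.npy");m=Ro.from_rotvec(s["eef_rot"]);r=(m*Rt(v[2]-np.pi/2).inv()).as_rotvec()
    h=Ro.from_euler('z',-v[2]).apply
    print("t",s["time"],"tilt(h)",np.round(h(r),3),"pos(h)",np.round(h(s["tool_pos"]-[v[0],v[1],0]),1),"F(h)",np.round(h(s["contact_force"]),1),"M(h)",np.round(h(s["torque"]),2),"gap",s["finger_gap"])
E
python3 -c "
from m import *
tilt()"
```

```text
t 12.65 tilt(h) [ 0.184 -0.    -0.001] pos(h) [  0.1 -12.6  96. ] F(h) [0.1 3.7 4. ] M(h) [ 1.23 -0.11 -0.08] gap 23.597661484847357
```

Request:
move_arm:
  increments:
    - {"angular": [0.005,0,0],"offset": [0,0.0015,0],"grip": 0}
    - {"angular": [0.01,0,0],"offset": [0,0.003,0],"grip": 0}
    - {"angular": [0.015,0,0],"offset": [0,0.0045,0.0001],"grip": 0}
    - {"angular": [0.015,0,0],"offset": [0,0.0045,0.0001],"grip": 0}
    - {"angular": [0.015,0,0],"offset": [0,0.0045,0.0001],"grip": 0}

```text
time: 13.15
tool_pos: [445.5, 324.4, 95.8]
eef_rot: [-2.851, -0.684, 0.073]
contact_force: [-3.3, 7.5, 4.6]
finger_gap: 23.9
grasp_force: 30.0
```

```bash
python3 -c "
from m import *
tilt()"
```

```text
t 13.15 tilt(h) [ 0.215 -0.001 -0.001] pos(h) [  0.2 -14.3  95.8] F(h) [0.5 8.2 4.6] M(h) [ 0.9  -0.11 -0.21] gap 23.9126100563844
```

Request:
move_arm:
  increments:
    - {"angular": [0,0,0],"offset": [0,0.002,0],"grip": 0}
    - {"angular": [0,0,0],"offset": [0,0.004,0],"grip": 0}
    - {"angular": [0,0,0],"offset": [0,0.004,0],"grip": 0}
    - {"angular": [0,0,0],"offset": [0,0.004,0],"grip": 0}

```text
time: 13.55
tool_pos: [445.5, 324.3, 95.8]
eef_rot: [-2.848, -0.684, 0.074]
contact_force: [-5.3, 13.9, 5.6]
finger_gap: 23.9
grasp_force: 30.0
```

Run:
```python
from m import *
tilt()
from h import *
from workcell import *
P={n:capture(n) for n in("top","scene")}
x0,y0,w,h=350,140,75,100
cv2.imwrite("pics/c4.png",cv2.resize(P["scene"]['pixels'][y0:y0+h,x0:x0+w,::-1],None,fx=6,fy=6,interpolation=cv2.INTER_CUBIC))
```

```text
t 13.55 tilt(h) [ 0.218 -0.001 -0.001] pos(h) [  0.1 -14.4  95.8] F(h) [ 1.6 14.7  5.6] M(h) [ 1.87 -0.1  -0.22] gap 23.932596126402167
```

View pics/c4.png

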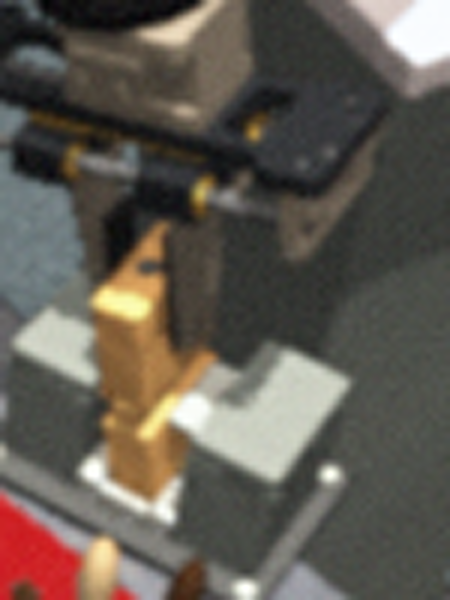

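The block is tilted against the right housing: it stopped at y = -14.4 mm while the force rose to 15 N. Next is the rock to the left.

Run:
```python
from m import *
import json
p,R=load()
for a,o in [((.09,0,0),(0,.0269,.0024)),((.015,0,0),(0,.0045,.0001)),((0,0,0),(0,.004,0))]:
    p=p+R.apply(np.array(o)*500);R=R*Ro.from_rotvec(np.array(a)*2)
json.dump([p.tolist(),R.as_rotvec().tolist()],open("cmd.json","w"));st()
v=np.load("pose.npy");T=[]
hy=np.array([-np.sin(v[2]),np.cos(v[2]),0])
for th in list(np.arange(.18,-.2,-.03))+[-.2,-.215]:
    T.append((np.array([v[0],v[1],22])-hy*75*np.sin(th)+[0,0,75*np.cos(th)],Rt(v[2]-np.pi/2,th,v[2])))
T.append((T[-1][0]+hy*1.5,T[-1][1]))
plan(T)
```

```text
t 13.65 pos [445.5 324.3  95.8] err [-1.3  2.9  0.9] roterr [ 0.007  0.003 -0.001] F [-5.8 13.8  6.1] M [ 1.72  0.78 -0.26] gap 23.6 gf 30.0 q6 1.29
ang [-0.015, 0.0, 0.0] off [0.0, -0.0085, 0.0001]
ang [-0.03, 0.0, 0.0] off [0.0, -0.013, 0.0003]
ang [-0.045, 0.0, 0.0] off [0.0, -0.0175, 0.0006]
ang [-0.06, 0.0, 0.0] off [0.0, -0.022, 0.0011]
ang [-0.075, 0.0, 0.0] off [0.0, -0.0264, 0.0017]
ang [-0.09, 0.0, 0.0] off [0.0, -0.0309, 0.0024]
ang [-0.105, 0.0, 0.0] off [0.0, -0.0353, 0.0033]
ang [-0.12, 0.0, 0.0] off [0.0, -0.0397, 0.0043]
ang [-0.135, 0.0, 0.0] off [0.0, -0.044, 0.0054]
ang [-0.15, 0.0, 0.0] off [0.0, -0.0483, 0.0067]
ang [-0.165, 0.0, 0.0] off [0.0, -0.0526, 0.0081]
ang [-0.18, 0.0, 0.0] off [0.0, -0.0569, 0.0096]
ang [-0.195, 0.0, 0.0] off [0.0, -0.061, 0.0113]
ang [-0.205, 0.0, 0.0] off [0.0, -0.0638, 0.0124]
ang [-0.2125, -0.0, 0.0] off [0.0, -0.0659, 0.0133]
ang [-0.2125, -0.0, 0.0] off [0.0, -0.0688, 0.014]
```

Request:
move_arm:
  increments:
    - {"angular": [-0.015,0,0],"offset": [0,-0.0085,0.0001],"grip": 0}
    - {"angular": [-0.03,0,0],"offset": [0,-0.013,0.0003],"grip": 0}
    - {"angular": [-0.045,0,0],"offset": [0,-0.0175,0.0006],"grip": 0}
    - {"angular": [-0.06,0,0],"offset": [0,-0.022,0.0011],"grip": 0}
    - {"angular": [-0.075,0,0],"offset": [0,-0.0264,0.0017],"grip": 0}
    - {"angular": [-0.09,0,0],"offset": [0,-0.0309,0.0024],"grip": 0}
    - {"angular": [-0.105,0,0],"offset": [0,-0.0353,0.0033],"grip": 0}
    - {"angular": [-0.12,0,0],"offset": [0,-0.0397,0.0043],"grip": 0}
    - {"angular": [-0.135,0,0],"offset": [0,-0.044,0.0054],"grip": 0}
    - {"angular": [-0.15,0,0],"offset": [0,-0.0483,0.0067],"grip": 0}
    - {"angular": [-0.165,0,0],"offset": [0,-0.0526,0.0081],"grip": 0}
    - {"angular": [-0.18,0,0],"offset": [0,-0.0569,0.0096],"grip": 0}
    - {"angular": [-0.195,0,0],"offset": [0,-0.061,0.0113],"grip": 0}
    - {"angular": [-0.205,0,0],"offset": [0,-0.0638,0.0124],"grip": 0}
    - {"angular": [-0.2125,0,0],"offset": [0,-0.0659,0.0133],"grip": 0}
    - {"angular": [-0.2125,0,0],"offset": [0,-0.0688,0.014],"grip": 0}
    - {"angular": [-0.2125,0,0],"offset": [0,-0.0688,0.014],"grip": 0}
    - {"angular": [-0.2125,0,0],"offset": [0,-0.0688,0.014],"grip": 0}

```text
time: 15.45
tool_pos: [432.4, 350.4, 95.7]
eef_rot: [2.847, 0.683, 0.074]
contact_force: [4.0, -9.0, 6.3]
finger_gap: 23.7
grasp_force: 30.0
```

```bash
python3 -c "
from m import *
tilt();st()"
```

```text
t 15.45 tilt(h) [-0.219  0.001 -0.001] pos(h) [ 0.3 14.8 95.7] F(h) [-0.5 -9.8  6.3] M(h) [-0.87 -0.02 -0.17] gap 23.695769368463807
t 15.45 pos [432.4 350.4  95.7] err [ 1.5 -2.3  0.5] roterr [-0.003 -0.001 -0.001] F [ 4.  -9.   6.3] M [-0.76 -0.42 -0.17] gap 23.7 gf 30.0 q6 1.78
```

Request:
move_arm:
  increments:
    - {"angular": [0,0,0],"offset": [0,-0.002,0],"grip": 0}
    - {"angular": [0,0,0],"offset": [0,-0.004,0],"grip": 0}
    - {"angular": [0,0,0],"offset": [0,-0.004,0],"grip": 0}
    - {"angular": [0,0,0],"offset": [0,-0.004,0],"grip": 0}

```text
time: 15.85
tool_pos: [432.4, 350.4, 95.7]
eef_rot: [2.844, 0.682, 0.075]
contact_force: [6.0, -14.7, 7.8]
finger_gap: 23.8
grasp_force: 30.1
```

Run:
```python
from m import *
import json
tilt()
p,R=load();p=p+R.apply([0,-2,0]);json.dump([p.tolist(),R.as_rotvec().tolist()],open("cmd.json","w"))
v=np.load("pose.npy");T=[]
hy=np.array([-np.sin(v[2]),np.cos(v[2]),0])
for th in [-.18,-.14,-.1,-.06,-.03,0]:
    T.append((np.array([v[0],v[1],22])-hy*75*np.sin(th)+[0,0,75*np.cos(th)],Rt(v[2]-np.pi/2,th,v[2])))
plan(T)
```

```text
t 15.85 tilt(h) [-0.222  0.001 -0.001] pos(h) [ 0.3 14.8 95.7] F(h) [ -1.4 -15.8   7.8] M(h) [-1.92  0.22 -0.17] gap 23.75875281256668
ang [0.0175, -0.0, 0.0] off [0.0, 0.0122, 0.0007]
ang [0.0375, -0.0, 0.0] off [0.0, 0.0182, 0.001]
ang [0.0575, -0.0, 0.0] off [0.0, 0.0242, 0.0016]
ang [0.0775, -0.0, 0.0] off [0.0, 0.0301, 0.0024]
ang [0.0925, -0.0, 0.0] off [0.0, 0.0345, 0.0032]
ang [0.1075, -0.0, 0.0] off [0.0, 0.039, 0.0041]
```

The left end stop is reached: no movement, with the force at 16 N. Returning to upright.

Request:
move_arm:
  increments:
    - {"angular": [0.0175,0,0],"offset": [0,0.0122,0.0007],"grip": 0}
    - {"angular": [0.0375,0,0],"offset": [0,0.0182,0.001],"grip": 0}
    - {"angular": [0.0575,0,0],"offset": [0,0.0242,0.0016],"grip": 0}
    - {"angular": [0.0775,0,0],"offset": [0,0.0301,0.0024],"grip": 0}
    - {"angular": [0.0925,0,0],"offset": [0,0.0345,0.0032],"grip": 0}
    - {"angular": [0.1075,0,0],"offset": [0,0.039,0.0041],"grip": 0}
    - {"angular": [0.1075,0,0],"offset": [0,0.039,0.0041],"grip": 0}
    - {"angular": [0.1075,0,0],"offset": [0,0.039,0.0041],"grip": 0}
    - {"angular": [0.1075,0,0],"offset": [0,0.039,0.0041],"grip": 0}

```text
time: 16.75
tool_pos: [439.6, 336.4, 97.3]
eef_rot: [3.054, 0.734, 0.001]
contact_force: [1.3, -0.9, 5.4]
finger_gap: 24.1
grasp_force: 30.0
```

```bash
python3 -c "
from m import *
tilt();st()"
```

```text
t 16.75 tilt(h) [-0.001 -0.001 -0.   ] pos(h) [ 0.4 -0.9 97.3] F(h) [ 0.7 -1.4  5.4] M(h) [-0.43  0.1  -0.05] gap 24.13362087302178
t 16.75 pos [439.6 336.4  97.3] err [ 0.7 -0.6  0.3] roterr [-0.001 -0.001 -0.   ] F [ 1.3 -0.9  5.4] M [-0.43 -0.1  -0.05] gap 24.1 gf 30.0 q6 1.53
```

Request:
move_arm:
  increments:
    - {"angular": [0,0,0],"offset": [0,0,-0.003],"grip": 0}
    - {"angular": [0,0,0],"offset": [0,0,-0.006],"grip": 0}
    - {"angular": [0,0,0],"offset": [0,0,-0.009],"grip": 0}
    - {"angular": [0,0,0],"offset": [0,0,-0.012],"grip": 0}
    - {"angular": [0,0,0],"offset": [0,0,-0.012],"grip": 0}

```text
time: 17.25
tool_pos: [438.8, 337.1, 103.0]
eef_rot: [-3.054, -0.735, 0.0]
contact_force: [-0.1, -1.2, -2.8]
finger_gap: 23.7
grasp_force: 30.0
```

```bash
python3 -c "
from m import *
tilt()"
```

```text
t 17.25 tilt(h) [0. 0. 0.] pos(h) [-1.00e-01  1.00e-01  1.03e+02] F(h) [-0.6 -1.  -2.8] M(h) [-0.03  0.02 -0.05] gap 23.703916725332967
```

Only the block's weight (about 2.8 N) is on the wrist now, so it has come free. Lifting it straight up.

Request:
move_arm:
  increments:
    - {"angular": [0,0,0],"offset": [0,0,-0.015],"grip": 0}
    - {"angular": [0,0,0],"offset": [0,0,-0.03],"grip": 0}
    - {"angular": [0,0,0],"offset": [0,0,-0.05],"grip": 0}
    - {"angular": [0,0,0],"offset": [0,0,-0.07],"grip": 0}
    - {"angular": [0,0,0],"offset": [0,0,-0.09],"grip": 0}
    - {"angular": [0,0,0],"offset": [0,0,-0.11],"grip": 0}
    - {"angular": [0,0,0],"offset": [0,0,-0.13],"grip": 0}
    - {"angular": [0,0,0],"offset": [0,0,-0.15],"grip": 0}
    - {"angular": [0,0,0],"offset": [0,0,-0.17],"grip": 0}
    - {"angular": [0,0,0],"offset": [0,0,-0.185],"grip": 0}
    - {"angular": [0,0,0],"offset": [0,0,-0.195],"grip": 0}
    - {"angular": [0,0,0],"offset": [0,0,-0.196],"grip": 0}
    - {"angular": [0,0,0],"offset": [0,0,-0.196],"grip": 0}
    - {"angular": [0,0,0],"offset": [0,0,-0.196],"grip": 0}
    - {"angular": [0,0,0],"offset": [0,0,-0.196],"grip": 0}

```text
time: 18.75
tool_pos: [438.6, 336.9, 200.4]
eef_rot: [3.054, 0.735, -0.002]
contact_force: [0.3, 0.3, -2.1]
finger_gap: 23.4
grasp_force: 30.0
```

Run:
```python
from m import *
tilt()
from h import *
from workcell import *
p=capture("scene");tilt();v=np.load("pose.npy");v[:2]+=0
x0,y0,w,h,S=340,110,80,130,4.6
im=cv2.resize(p['pixels'][y0:y0+h,x0:x0+w,::-1],None,fx=S,fy=S,interpolation=cv2.INTER_CUBIC);im0=im.copy()
q=(proj(p,place(box(-30,30,-12,12,114,236),v))+.5-[x0,y0])*S
for i in range(8):
    for j in(1,2,4):
        if not i&j: cv2.line(im,tuple(np.int32(q[i])),tuple(np.int32(q[i|j])),(255,0,0),1)
cv2.imwrite("pics/c5.png",np.hstack([im,im0]))
```

```text
t 18.75 tilt(h) [0.    0.001 0.   ] pos(h) [ -0.3   0.  200.4] F(h) [ 0.4  0.1 -2.1] M(h) [ 0.01  0.01 -0.05] gap 23.39434071539254
t 18.8 tilt(h) [ 0.     0.001 -0.   ] pos(h) [ -0.3  -0.  200.5] F(h) [ 0.5 -0.1 -2.1] M(h) [-0.01 -0.06 -0.02] gap 23.8074755777475
```

View pics/c5.png

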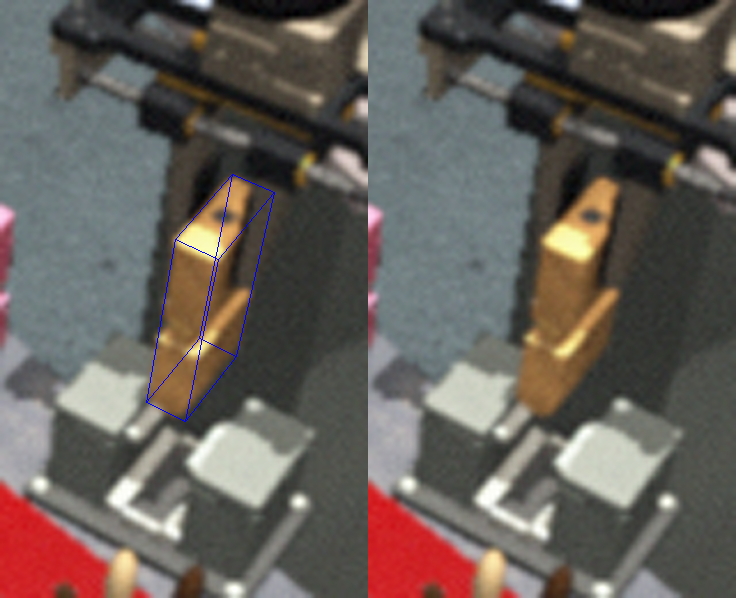

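The block is upright over the holder and matches the predicted outline, with its foot about 30 mm above the housings. Handing in.

```bash
python3 -c "
from workcell import *
print(close_job())"
```

```text
the job is handed in; nothing more can be done
None
```

I handed the job in at 18.8 s; no verdict came back. The stick lies flat in the drawer. The block was rocked to its stop on both sides and is held still and upright over its holder, with its foot about 30 mm above the housing tops.

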